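Rank the counter goods by height on the display board

TASK

Set up the counter display: stand the paint pot, the travel game box, the thin pocket pack and the big game box upright on the four outlined places of the display board, one on each, in order of height with the tallest next to the tall bookend and the shortest at the far end. Centre each on its outline, the boxes with their long side along the outline's long side, let go of everything, and do not shift the round dice tin.

Things in the scene. Friction and masses are not known exactly. Their poses are not given: they have to be found in the camera images.
- paint_pot_2: Hobby paint pot with a white cap, an upright cylinder: the shortest of the four goods, 46 high, 30 diameter, about 45 g. It stands on the near or right part of the worktop (other pots and small cartons at the far left, behind the till, are only decoration). Origin: centre of its underside, z up along its axis; its turn about that axis is arbitrary.
- travel_game_foot (a point): Travel game box, a low oblong blue carton on the near or right part of the worktop, standing on its base: second shortest, 68 high, 110 long, 38 wide. About 0.2 kg. Point: centre of its underside; x along its 110 mm length, y across its 38 mm width, z up. Grasp across the 38 mm from above.
- pocket_pack_2_foot (a point): Pocket pack, a thin upright card-game box: second tallest, 98 high, 74 long, 19 thick. About 0.09 kg. Point: centre of its underside; x along its 74 mm length, y through its 19 mm thickness, z up. Grasp across the 19 mm from above.
- pear_box_foot (a point): Small game box, the big carton: the tallest of the four goods, 150 high, 125 long, 62 wide. About 0.5 kg. Point: centre of its underside; x along its 125 mm length, y across its 62 mm width, z up. Grasp across the 62 mm from above.
- dice_tin: Round printed tin with a lid, 68 diameter, 46 high, a bystander standing among the goods; not to be moved. Origin: centre of its underside.
- bookend: Tall upright plywood plate with a dark inset, 120 high, 100 wide, 12 thick, fixed across one end of the display board, beside the end place. It may be at either end of the row; at the other end is only a stop 14 high. Origin: centre of its foot, on the board's top; y is its thickness and runs along the row.
- mark_0: Place 1 of 4 in the row, counted from the robot's right-hand end: a flat white outline, 132 x 74, painted on the display board (a fixed flat wooden board 150 x 480, 12 thick). Neighbouring places are 95 apart; the end places are 77 from the plate or stop beside them. Origin: centre of the outline, on the board's top (12 above the worktop); x along its 132 mm length, y along the row, z up.
- mark_1: Place 2 of 4 in the row, counted from the robot's right-hand end: a flat white outline, 132 x 74, painted on the display board (a fixed flat wooden board 150 x 480, 12 thick). Neighbouring places are 95 apart; the end places are 77 from the plate or stop beside them. Origin: centre of the outline, on the board's top (12 above the worktop); x along its 132 mm length, y along the row, z up.
- mark_2: Place 3 of 4 in the row, counted from the robot's right-hand end: a flat white outline, 132 x 74, painted on the display board (a fixed flat wooden board 150 x 480, 12 thick). Neighbouring places are 95 apart; the end places are 77 from the plate or stop beside them. Origin: centre of the outline, on the board's top (12 above the worktop); x along its 132 mm length, y along the row, z up.
- mark_3: Place 4 of 4 in the row, counted from the robot's right-hand end: a flat white outline, 132 x 74, painted on the display board (a fixed flat wooden board 150 x 480, 12 thick). Neighbouring places are 95 apart; the end places are 77 from the plate or stop beside them. Origin: centre of the outline, on the board's top (12 above the worktop); x along its 132 mm length, y along the row, z up.
There are look-alikes about, which are no part of the job. What is shaped like the paint_pot_2 but blue or turquoise is not meant.

How it is judged:
By the outcome, as a careful person would: the job done as asked, in the order asked, and still so for the second after the job is handed in, with the robot touching nothing.
It also fails if it takes over 99 s, if anything falls off the work surface, if the arm or the gripper's body presses on something with over 40 N, if the wrist force passes 120 N, or if a joint passes its speed limit or range.

ROBOT

A 6-joint arm with a two-finger parallel gripper is mounted at the origin on a cart in front of the work surface, level with it; the furniture and walls round the work are solid. World frame = base frame: x ahead of the robot, y to its left, z up, the work surface at z = 0. Lengths are in m, angles in rad, forces in N, time in s.
With the tool pointing down it reaches from about 0.275 to 0.75 m from the base axis. Payload 10.2 kg.
Tool frame: the origin (TCP) lies midway between the tips of the shut fingers; the grasp point (between the pads) lies 19 mm behind it (env.hold_point_z is the distance from the TCP to the grasp point, in m); z points along the fingers, y is the line along which they close (so a half turn about z gives the same grasp; the last joint's range is limited). The gripper opens to 85 mm and grips with 20 to 120 N. Pads are 22 mm wide; open, the fingers measure 114 mm over their backs; the gripper's body (76 mm by 85 mm) begins 54 mm behind the grasp point. The pads swing forward as they close: fully open they stand 13 mm farther back than shut.
Start: joints at [-1.499, 0.313, 1.498, -0, 1.331, -0.223], TCP at [0.153, -0.502, 0.231] pointing down, gripper open.
Joint ranges: [-2.94, 2.94], [-0.97, 2.17], [0.19, 2.56], [-1.23, 4.37], [0.02, 3.11], [-2.88, 2.88]. Speed limits (rad/s): [2.39, 2.39, 3.01, 3.14, 3.14, 3.14].

INTERFACE

Orientations are given as a unit quaternion [x, y, z, w].
In Python, from bench import env, kinematics, monitor, eyes, job gives the robot as it stands. The module is installed in compiled form; this text tells all that it offers. Calls block until the motion is done:
- env.reach(position, orientation): joint-space move of the TCP to a pose.
- env.movel(position, velocity=0.15, frame=None, guard=None): straight line of the TCP; frame=None keeps the orientation; velocity is the mean speed in m/s. With guard (N) it stops when the force on the tool has changed by that much, and returns True; else False.
- env.set_joints(angles): joint-space move.
- env.release() and env.close_gripper(effort=None): open the fingers fully, or close them until they stop; effort is the grip in N (None keeps the last).
- env.hold(seconds).
- kinematics.ik(position, orientation): joint angles nearest the present ones, or None.
- monitor.sense(): the state.
- eyes.grab_frame(name): name is "side" or "top" or "wrist"; returns a dict with "frame" (384x512x3 uint8, red, green, blue), "mtx" (3x3 intrinsics, pixels), "k1" (the pictures are not rectified: a ray, as slopes to the right and down, at radius r is drawn at 1 + k1 r^2 times it, then the intrinsics apply), "view" (4x4, takes a point from world to camera coordinates). Camera axes: x right, y down, z forward; pixel columns grow to the right and rows downward; lengths in m; the calibration is good to about 2 mm. A picture is of the moment at which its call begins. There is no depth.
A pose or a line that the arm cannot do raises env.MotionError and nothing moves.
- job.hand_in(): hands the job in; it is judged then, once.
The state is a dict: "clock": time; "joints": joint angles; "qvel": joint speeds; "joint_efforts": joint torques, N m; "position": TCP position; "ee_rot": TCP orientation; "contact_force": force on the tool from outside, world axes, zero at the start; "ft_torque": the same for the moment, N m; "finger_gap": opening from 0.0 (shut) to 1.0 (fully open); "gripper_force": force on a finger pad.
Only numpy, scipy, OpenCV 4.12 (cv2) and the standard library are available. Lean on these libraries where they do the work, as an engineer would, in place of code of your own. Each camera call takes 0.05 s, during which the arm holds its last target. There are 200 camera calls.

## Working session

There is one attempt and no reset: what is moved stays moved. The work goes in short steps, each a Python script; the robot and the scene stay as the last script left them, time stands still between calls to the robot, and variables do not carry over. Pictures are saved under pics/ and viewed, at most 14 in all, crops included, and the job is handed in when it is done.

```bash
mkdir -p pics; cat > h.py <<'E'
import numpy as np, cv2
from bench import env, kinematics, monitor, eyes, job
def snap(name,fn,crop=None,scale=1):
    d=eyes.grab_frame(name); np.savez('pics/'+fn+'.npz',**d)
    im=d['frame'][:,:,::-1]
    if crop: a,b,c,e=crop; im=im[b:e,a:c]
    im=cv2.resize(im,None,fx=scale,fy=scale,interpolation=cv2.INTER_CUBIC)
    cv2.imwrite('pics/'+fn+'.png',im); return d
def load(fn): return dict(np.load('pics/'+fn+'.npz'))
def ray(d,px):
    K=d['mtx'];V=d['view'];k=float(d['k1'])
    p=(np.asarray(px,float)-K[[0,1],2])/K[[0,1],[0,1]]
    u=p.copy()
    for _ in range(20): u=p/(1+k*(u@u))
    R=V[:3,:3]; return -R.T@V[:3,3], R.T@np.array([u[0],u[1],1])
def onz(d,px,z):
    o,r=ray(d,px); return (o+r*(z-o[2])/r[2])[:2]
def proj(d,P):
    P=np.atleast_2d(P); V=d['view'];c=P@V[:3,:3].T+V[:3,3]
    u=c[:,:2]/c[:,2:]; u=u*(1+float(d['k1'])*(u**2).sum(1,keepdims=True))
    return u*d['mtx'][[0,1],[0,1]]+d['mtx'][[0,1],2]
E
python3 - <<'E'
from h import *
for n in ('top','side'):
    d=snap(n,n+'0',scale=1.56); print(n,np.round(-d['view'][:3,:3].T@d['view'][:3,3],3),d['k1'],d['mtx'][0,0])
s=monitor.sense(); print(s['clock'],s['ee_rot'],env.hold_point_z)
E
```

```text
top [ 0.48  -0.025  0.976] 0.0280443781169421 423.365292940851
side [0.343 0.836 0.537] -0.11053135806742115 369.4147009991169
0.1 [ 9.89156606e-01  1.46863540e-01  2.57297703e-05 -5.55654985e-04] 0.0187
```

View pics/top0.png

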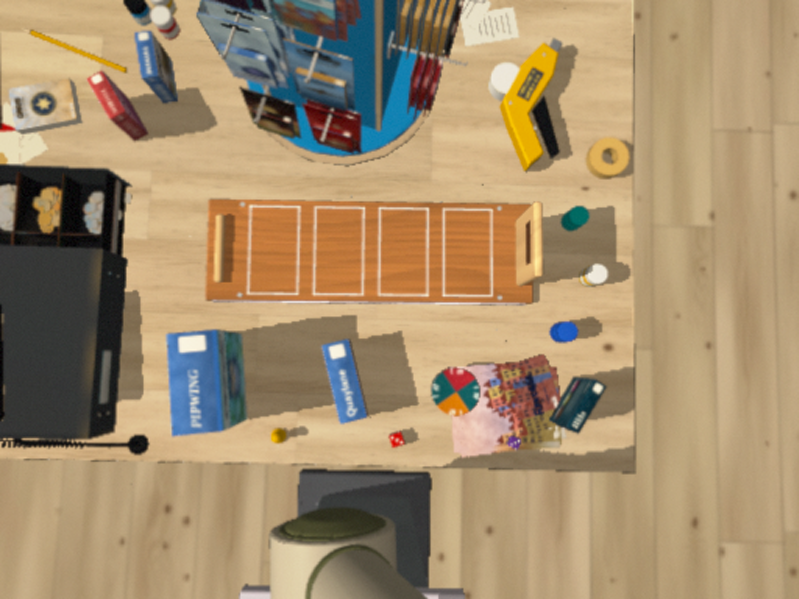

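View pics/side0.png

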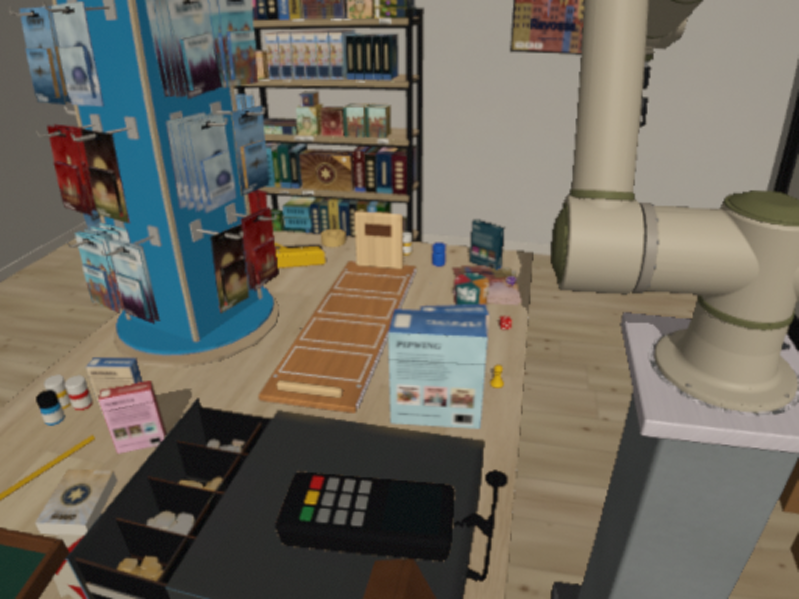

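The top view shows the bookend at the right end (530,245), so mark_0 takes the big box (195,383). The pocket pack (578,404) goes to mark_1, the travel game (345,380) to mark_2 and the white pot (593,274) to mark_3. The dice tin is at (456,390).

```bash
python3 - <<'E'
from h import *
im=load('top0')['frame'][:,:,::-1]
for n,(a,b) in dict(L=(100,200),R=(265,160)).items():
    cv2.imwrite(f'pics/c{n}.png',cv2.resize(im[b:b+(90 if n=='L' else 140),a:a+(150 if n=='L' else 145)],None,fx=5 if n=='L' else 4,fy=5 if n=='L' else 4,interpolation=cv2.INTER_CUBIC))
# marks: white outline outer corners, px (scaled 1.56)
d=load('top0')
c=im[125:200,130:345]; cv2.imwrite('pics/cM.png',cv2.resize(c,None,fx=3.7,fy=3.7,interpolation=cv2.INTER_CUBIC))
E
```

```text
(no output)
```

View pics/cL.png

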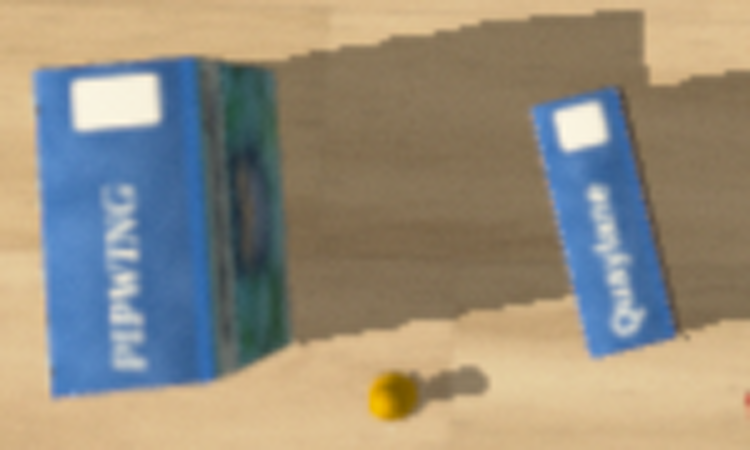

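View pics/cR.png

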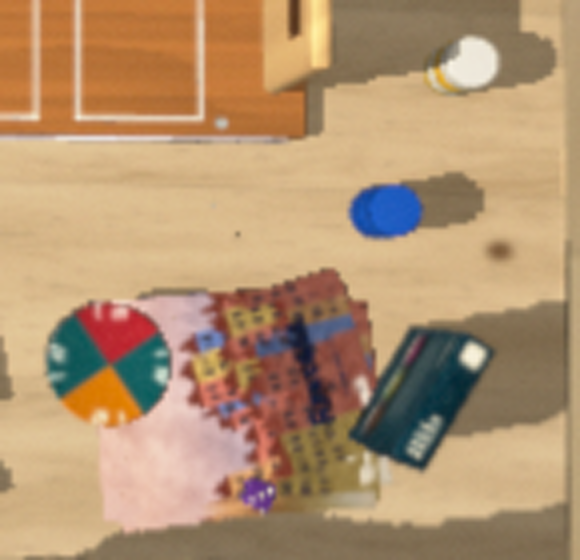

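View pics/cM.png

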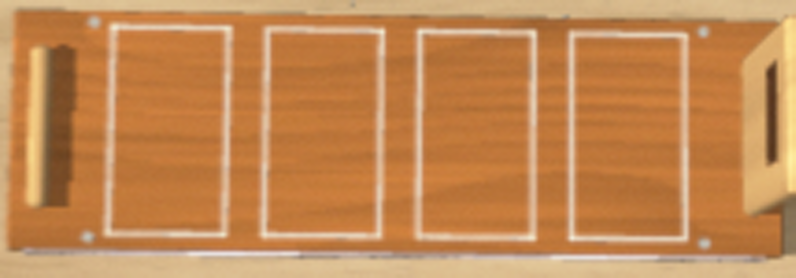

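```bash
cat > meas.py <<'E'
from h import *
d=load('top0')
def C(p,f,a,b): return (np.asarray(p,float)+.5)/f-.5+np.array([a,b])
L=lambda p:C(p,5,100,200); R=lambda p:C(p,4,265,160); M=lambda p:C(p,3.7,130,125)
def quad(ps,z): return np.array([onz(d,p,z) for p in ps])
def box(q):  # q: [tl,tr,br,bl] long side tl->bl
    u=(q[0]+q[1]-q[2]-q[3])/2; return q.mean(0),np.arctan2(u[1],u[0])
big=quad([L(p) for p in [(35,70),(197,57),(214,380),(52,397)]],.15)
trv=quad([L(p) for p in [(532,105),(622,87),(678,337),(592,357)]],.068)
e=quad([R((495,345)),R((424,468))],.098); u=e[0]-e[1]; u/=np.linalg.norm(u); n=np.array([-u[1],u[0]])
pk=np.array([e[0]+n*.019,e[0],e[1],e[1]+n*.019])
pot=onz(d,R((472,63)),.046); tin=onz(d,R((109,363)),.046)
marks=[box(quad([M(p) for p in ps],.012)) for ps in [
 [(571,35),(686,36),(685,239),(571,238)],[(418,32),(534,33),(533,238),(418,236)],
 [(266,30),(383,31),(380,237),(263,235)],[(110,27),(230,28),(226,235),(107,234)]]]
c=np.array([m[0] for m in marks]); i=np.arange(4)
fit=np.array([np.polyfit(i,c[:,k],1) for k in (0,1)]); mk=(fit[:,:1]*i+fit[:,1:]).T
row=fit[:,0]; myaw=np.arctan2(-row[0],row[1])  # mark x axis = perp to row (row ~ +y)
B,T,P=box(big),box(trv),box(pk)
E
python3 - <<'E'
from meas import *
np.set_printoptions(precision=4,suppress=True)
s=lambda q:(np.linalg.norm(q[0]-q[3]),np.linalg.norm(q[0]-q[1]))
print('big',B,s(big));print('trv',T,s(trv));print('pk',P,s(pk));print('pot',pot,'tin',tin)
print(c,[m[1] for m in marks]);print(mk,myaw,np.linalg.norm(row))
E
```

```text
big (array([0.4446, 0.1973]), np.float64(0.11169942095735197)) (np.float64(0.12389213239716924), np.float64(0.0613950040124269))
trv (array([0.4479, 0.0182]), np.float64(0.26483020370026633)) (np.float64(0.10906762693551744), np.float64(0.03894310526053535))
pk (array([ 0.4272, -0.3033]), np.float64(-0.5260726935695668)) (np.float64(0.0736645333921045), np.float64(0.019000000000000003))
pot [ 0.6084 -0.3356] tin [ 0.437 -0.136]
[[ 0.6391 -0.1535]
 [ 0.6373 -0.0583]
 [ 0.635   0.0365]
 [ 0.6332  0.1317]] [np.float64(0.016527793951669683), np.float64(0.025509503628702385), np.float64(0.022448043822896686), np.float64(0.029191450574954533)]
[[ 0.6392 -0.1534]
 [ 0.6372 -0.0584]
 [ 0.6352  0.0366]
 [ 0.6331  0.1316]] 0.021234418981404546 0.09504033585435877
```

```bash
cat >> meas.py <<'E'
from scipy.spatial.transform import Rotation as Ro
def down(a): return Ro.from_matrix(np.array([[np.cos(a),np.sin(a),0],[np.sin(a),-np.cos(a),0],[0,0,-1]])).as_quat()
E
python3 - <<'E'
from meas import *
np.set_printoptions(precision=3,suppress=True)
S=load('side0')
def tri(pt,ps):
    o1,r1=ray(d,np.array(pt)/1.5625);o2,r2=ray(S,np.array(ps)/1.5625)
    t=np.linalg.lstsq(np.c_[r1,-r2],o2-o1,rcond=None)[0]; return o1+r1*t[0],o2+r2*t[1]
print(tri((297,137),(240,303)),tri((245,118),(217,312)),tri((359,152),(275,272)))
for z in (.1,.2,.3,.4): print(z,onz(d,np.array((345,152))/1.5625,z))
for n,p,a,z in [('pot',pot,0,.008),('m3',mk[3],myaw,.02),('T',T[0],T[1],.03),('m2',mk[2],myaw,.04),('P',P[0],P[1],.063),('m1',mk[1],myaw,.075),('B',B[0],B[1],.11),('m0',mk[0],myaw,.3)]:
  for k in (0,np.pi): print(n,k,kinematics.ik([*p,z],down(a+k)), kinematics.ik([*p,.25],down(a+k)) is not None)
E
```

```text
(array([0.78 , 0.096, 0.081]), array([0.789, 0.099, 0.084])) (array([0.796, 0.163, 0.104]), array([0.793, 0.162, 0.102])) (array([0.757, 0.009, 0.099]), array([0.763, 0.011, 0.101]))
0.1 [0.756 0.028]
0.2 [0.725 0.022]
0.3 [0.693 0.016]
0.4 [0.661 0.01 ]
pot 0 [-0.672  0.904  1.121 -0.     1.117  0.899] True
pot 3.141592653589793 [-0.672  0.904  1.121 -0.     1.117 -2.243] True
m3 0 [ 0.024  0.792  1.307 -0.     1.042  1.574] True
m3 3.141592653589793 [ 0.024  0.792  1.307 -0.     1.042 -1.568] True
T 0 [-0.222  0.437  1.94  -0.     0.765  1.084] True
T 3.141592653589793 [-0.222  0.437  1.94  -0.     0.765 -2.058] True
m2 0 [-0.126  0.746  1.336 -0.     1.06   1.423] True
m2 3.141592653589793 [-0.126  0.746  1.336 -0.     1.06  -1.718] True
P 0 [-0.841  0.508  1.696 -0.     0.938  1.256] True
P 3.141592653589793 [-0.841  0.508  1.696 -0.     0.938 -1.886] True
m1 0 [-0.274  0.709  1.3   -0.     1.132  1.275] True
m1 3.141592653589793 [-0.274  0.709  1.3   -0.     1.132 -1.866] True
B 0 [ 0.176  0.367  1.769 -0.     1.006  1.635] True
B 3.141592653589793 [ 0.176  0.367  1.769 -0.     1.006 -1.506] True
m0 0 [-0.413  0.6    0.894 -0.     1.648  1.136] True
m0 3.141592653589793 [-0.413  0.6    0.894 -0.     1.648 -2.005] True
```

```bash
cat >> meas.py <<'E'
def st(t=''):
    s=monitor.sense(); print(t,'t=%.1f gap=%.3f gf=%.1f F=%s z=%.4f'%(s['clock'],s['finger_gap'],s['gripper_force'],np.round(s['contact_force'],1),s['position'][2]))
def pick(p,a,z,hov,effort):
    q=down(a); env.reach([*p,hov],q); env.movel([*p,z+.04],.3); env.movel([*p,z],.08,guard=15)
    st('at'); env.close_gripper(effort); st('grip'); env.movel([*p,hov],.25); st('up')
def place(p,a,z,hov,via=None):
    q=down(a)
    if via is not None: env.reach([*via,hov],q)
    env.reach([*p,hov],q); env.movel([*p,z+.03],.25)
    print('guard',env.movel([*p,z+.0005],.04,guard=4)); st('down')
    env.release(); env.hold(.2); env.movel([*p,hov],.25); st('done')
E
python3 - <<'E'
from meas import *
pick(pot,0,.008,.22,25)
place(mk[3],myaw,.020,.22,via=(.5,-.05))
env.reach([*T[0],.25],down(T[1]))
snap('top','top1',scale=1.56)
st()
E
```

```text
at t=3.2 gap=0.999 gf=0.0 F=[ 0.  -0.2  0.5] z=0.0081
grip t=3.8 gap=0.346 gf=24.7 F=[-0.2 -0.1  2.1] z=0.0083
up t=4.8 gap=0.345 gf=24.7 F=[-0.8  0.2 -1.6] z=0.2183
guard True
down t=8.4 gap=0.345 gf=25.0 F=[-1.2  0.1  5. ] z=0.0203
done t=10.1 gap=1.002 gf=0.0 F=[-0.2 -0.2  0.4] z=0.2184
 t=11.1 gap=0.997 gf=0.0 F=[ 0.7  0.4 -0.4] z=0.2496
```

View pics/top1.png

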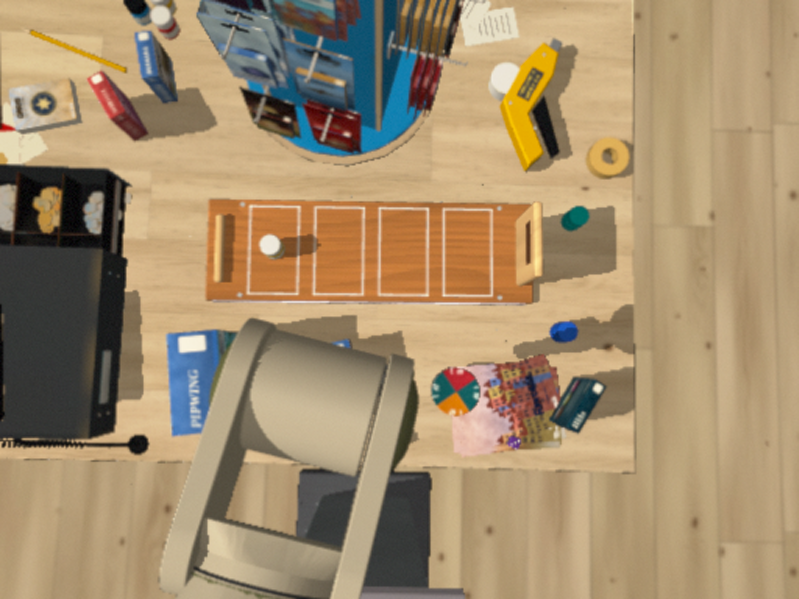

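The pot stands on mark_3, with its cap at (270,245), consistent with centred once parallax is allowed for. Travel game and pocket pack next.

```bash
python3 - <<'E'
from meas import *
print('pot',onz(d,np.array((270,245.5))/1.5625,.058)-mk[3])
pick(T[0],T[1],.030,.25,35)
place(mk[2],myaw,.042,.25)
pick(P[0],P[1],.063,.25,30)
place(mk[1],myaw,.075,.25)
env.reach([.42,-.05,.30],down(0)); st()
snap('top','top2',crop=(100,120,360,310),scale=3)
E
```

```text
pot [-0.00140957 -0.00208075]
at t=12.7 gap=1.003 gf=0.0 F=[0.3 0.2 0.6] z=0.0305
grip t=13.2 gap=0.433 gf=35.9 F=[-1.3  1.9  4.5] z=0.0303
up t=14.3 gap=0.438 gf=35.3 F=[-0.4 -0.3 -2.3] z=0.2486
guard True
down t=16.6 gap=0.443 gf=36.0 F=[-0.6  0.2  4.9] z=0.0424
done t=18.3 gap=0.999 gf=0.0 F=[-0.2  0.  -0.8] z=0.2484
at t=21.1 gap=0.996 gf=0.0 F=[ 0.   0.9 -0.2] z=0.0635
grip t=21.7 gap=0.221 gf=34.5 F=[-0.6  0.2  1.2] z=0.0631
up t=22.6 gap=0.217 gf=34.2 F=[-0.7  0.3 -1.2] z=0.2485
guard True
down t=25.3 gap=0.218 gf=35.0 F=[ 0.2 -0.5  5.1] z=0.0752
done t=27.0 gap=1.000 gf=0.0 F=[-0.2  0.4 -0.3] z=0.2484
 t=27.9 gap=0.993 gf=0.0 F=[ 0.1 -0.2  0.6] z=0.2996
```

View pics/top2.png

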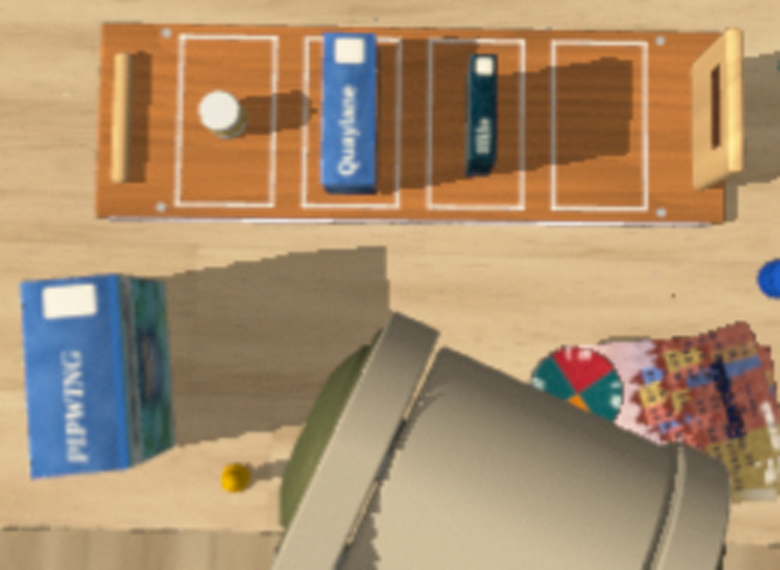

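Both stand upright: travel game at (349,112) on mark_2, pocket pack at (483,115) on mark_1. Now the big box.

```bash
python3 - <<'E'
from meas import *
f=lambda ps,z:np.mean([onz(d,C(p,3,100,120),z) for p in ps],0)
print('trv',f([(322,34),(376,34),(375,188),(322,188)],.08)-mk[2]); print('pk',f([(470,56),(497,56),(495,170),(468,170)],.11)-mk[1])
pick(B[0],B[1],.110,.30,50)
place(mk[0],myaw,.122,.30)
env.reach([.30,-.25,.35],down(0)); st()
snap('top','top3',crop=(100,120,360,310),scale=3)
snap('side','side3',scale=1.56)
E
```

```text
trv [-0.00260059 -0.00196441]
pk [-0.00807783 -0.00095122]
at t=30.2 gap=0.998 gf=0.0 F=[0.  0.2 0. ] z=0.1106
grip t=30.5 gap=0.721 gf=54.7 F=[-1.3  1.9  5.4] z=0.1108
up t=31.4 gap=0.717 gf=55.4 F=[-0.8  0.5 -5.2] z=0.2982
guard True
down t=34.4 gap=0.720 gf=56.5 F=[-2.6  0.5  5.5] z=0.1229
done t=35.8 gap=1.001 gf=0.0 F=[-0.7 -0.6 -1.6] z=0.2984
 t=37.1 gap=1.000 gf=0.0 F=[-1.2 -0.1 -0.7] z=0.3499
```

View pics/top3.png

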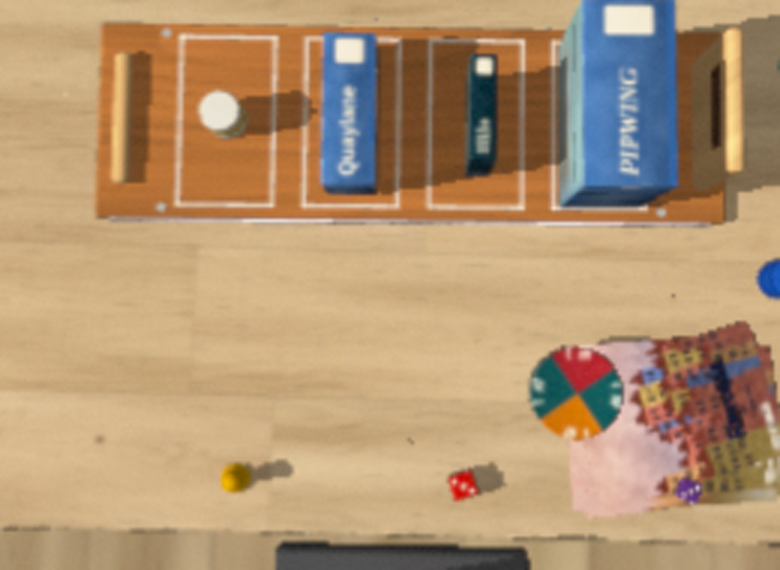

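View pics/side3.png

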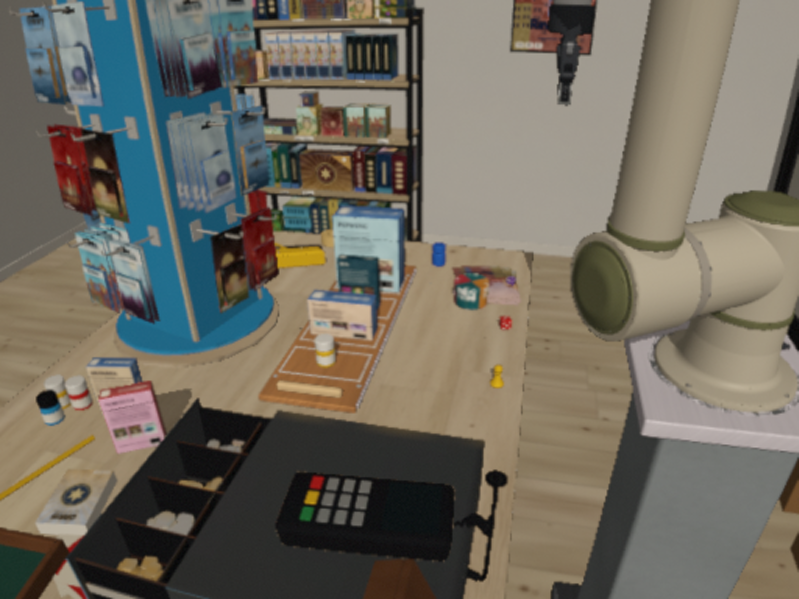

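All four stand upright, in order, and the tin is where it was. I'm not sure the pocket pack is centred along its length, so I'll look closer.

```bash
python3 - <<'E'
from meas import *
im=load('top3')['frame'][:,:,::-1].copy()
c=cv2.resize(im[118:194,240:336],None,fx=8,fy=8,interpolation=cv2.INTER_CUBIC)
def draw(m,l,w,h,col):
    u=np.array([np.cos(myaw),np.sin(myaw)]);n=np.array([-u[1],u[0]])
    P=[[*(mk[m]+a*l/2*u+b*w/2*n),.012+h] for a,b in((1,1),(1,-1),(-1,-1),(-1,1))]
    cv2.polylines(c,[np.int32(np.round((proj(d,P)-[240,118]+.5)*8))],True,col,1)
draw(1,.074,.019,.098,(0,0,255));draw(0,.125,.062,.150,(0,255,255));draw(1,.132,.074,0,(0,255,0))
cv2.imwrite('pics/z.png',c)
E
```

```text
(no output)
```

View pics/z.png

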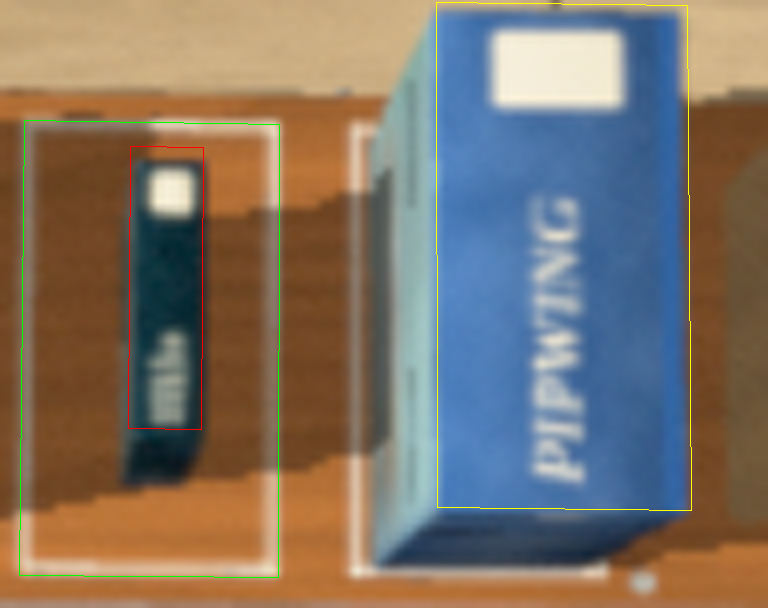

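In the overlay the marks line up. The big box is within about 2 mm of centre and the pocket pack about 3 mm, and both are square, so I'm handing in.

```bash
python3 -c "
from bench import job; print(job.hand_in())"
```

```text
the job is handed in; nothing more can be done
None
```

The job is handed in: from the bookend end, the big game box, pocket pack, travel game and paint pot stand upright on their outlines, each within about 3 mm of centre by the camera, everything let go, the dice tin not moved, and about 37 s used of the 99 s.

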